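# Sweep the leftover parts off the soldering mat into the return bay

## Robot

A 6-joint arm with a two-finger parallel gripper is mounted at the origin on the work surface. World frame = base frame: x ahead of the robot, y to its left, z up, the work surface at z = 0. Lengths are in m, angles in rad, forces in N, time in s.
With the tool pointing down it reaches from about 0.225 to 0.875 m from the base axis. Payload 3.4 kg.
Tool frame: the origin (TCP) lies midway between the tips of the shut fingers; the grasp point (between the pads) lies 19 mm behind it; z points along the fingers, x is the direction in which the jaws open and shut, and the axes are right-handed (so a half turn about z gives the same grasp; the last joint's range is limited). The gripper opens to 85 mm and grips with 20 to 120 N. Pads are 22 mm wide; open, the fingers measure 114 mm over their backs; the gripper's body (76 mm by 85 mm) begins 54 mm behind the grasp point. The pads swing forward as they close: fully open they stand 13 mm farther back than shut.
Start: joints at [1.061, 0.276, 1.505, -0, 1.361, -0.121], TCP at [0.218, 0.532, 0.231] pointing down, gripper open.
Joint ranges: [-2.89, 2.89], [-0.75, 2.08], [0.22, 2.7], [-1.18, 4.32], [0.11, 2.71], [-2.7, 2.7]. Speed limits (rad/s): [2.57, 2.57, 3.14, 3.14, 3.14, 3.14].

## Interface

Orientations are given as a unit quaternion [x, y, z, w].
In Python, from plant import readout, cams, order gives the robot as it stands. The module is installed in compiled form; this text tells all that it offers.
- The arm moves only by the shell command python3 -m pendant 'ROWS' [OPENING]. ROWS is JSON, a list of rows, each a list of 6 numbers: the shift along the tool's x, y, z in mm, then the turn, a rotation vector about the tool's x, y, z in degrees. A call has 1 to 20 rows; each row is the pose to reach, as a shift and turn from the pose commanded when the call began, along the tool's axes at that moment; what a row does not reach only later rows make up. A row lasts 1/10 s, in which the tool goes at most 50 mm and 8.59 degrees, less where a joint would pass 70% of its speed; a pose out of reach is approached as far as the arm can. A call with a gripper value outside its range is refused whole. OPENING is the gripper command: -1 is shut, 1 is fully open, values between are in proportion, set as the call begins (- or left out, the last holds). The fingers move at their own pace and stop on an object; the grip force is fixed at half the most. Time passes only in rows, so rows that repeat a pose let the fingers close. It gives the time, the measured TCP pose, the force and the opening at its end, in the units of the state.
- readout.get_obs(): the state, without advancing time (a new reading comes with each control period).
- cams.get_image(name): name is "scene" or "top"; returns a dict with "pixels" (400x640x3 uint8, red, green, blue), "range_z" (400x640 float32, m along the optical axis (not along the pixel's ray), 0 where there is no reading), "K" (3x3 intrinsics, pixels), "k1" (the pictures are not rectified: a ray, as slopes to the right and down, at radius r is drawn at 1 + k1 r^2 times it, then the intrinsics apply), "origin" and "rotation" of the camera in the world. Camera axes: x right, y down, z forward; pixel columns grow to the right and rows downward; lengths in m; the calibration is good to about 2 mm. A picture is of the moment at which its call begins.
- order.close_job(): hands the job in, once; it reports no verdict.
The state is a dict: "time": time; "q": joint angles; "joint_vel": joint speeds; "tau": joint torques, N m; "eef_pos": TCP position; "orientation": TCP orientation; "force": force on the tool from outside, world axes, zero at the start; "wrist_torque": the same for the moment, N m; "grip_width": opening from 0.0 (shut) to 1.0 (fully open).
Only numpy, scipy, OpenCV 4.12 (cv2) and the standard library are available. Lean on these libraries where they do the work, as an engineer would, in place of code of your own. Each camera call takes 0.05 s, during which the arm holds its last target.

## Task

With closed fingers, sweep the three leftover parts (black heat sink, blue relay, orange terminal block) across the mat and through the open mouth of the fenced white bay, until all three lie fully inside it. Only push them from the side: do not pinch, drag from above or lift any of them. Leave the wire reel, the bottle, the screwdriver and the circuit board where they are.

Things in the scene. Friction and masses are not known exactly. Their poses are not given: they have to be found in the camera images.
- bay_in (a point): centre of the floor of the return bay, which is fixed to the mat: a white rectangle level with the mat (no step), inside 190 mm along its own x and 120 mm along its own y, fenced on three sides by aluminium fences 25 mm high and 6 mm thick. The fourth side, at own y = -60 mm, is the open mouth, 190 mm wide, looking along own -y, that is roughly to the robot's right; the bay is turned by up to 0.25 rad. Own z is up
- heatsink_mid (a point): loose leftover part to be swept up: black finned aluminium heat sink, 36 x 36 mm, 24 mm high, about 50 g, square with vertical sides, lying flat on the mat, turned any way; this point is its centre, half-way up. It slides on the mat when pushed low on its side (it does not roll, and goes along with the finger that pushes it squarely)
- relay_mid (a point): loose leftover part to be swept up: blue relay block on a black base, white dot on top, 36 x 36 mm, 24 mm high, about 45 g, square with vertical sides, lying flat on the mat, turned any way; this point is its centre, half-way up. It slides on the mat when pushed low on its side (it does not roll, and goes along with the finger that pushes it squarely)
- terminal_mid (a point): loose leftover part to be swept up: orange screw terminal block with three steel screw heads, 36 x 36 mm, 24 mm high, about 40 g, square with vertical sides, lying flat on the mat, turned any way; this point is its centre, half-way up. It slides on the mat when pushed low on its side (it does not roll, and goes along with the finger that pushes it squarely)
- spool: loose bystander: small reel of copper wire standing on its white flange, 50 mm diameter, 32 mm high; origin at the centre of its underside
- flux: loose bystander: white plastic bottle with a red cap, 40 mm diameter, 80 mm high, standing upright; origin at the centre of its underside
- driver: loose bystander: screwdriver with a yellow handle lying on the mat roughly along x, handle towards the robot, about 200 mm long and up to 26 mm thick; origin under its middle
- board: loose bystander: dark green circuit board 50 x 60 mm with small components, up to 16 mm high, lying flat; origin at the centre of its underside
Mind the look-alikes: they are no part of the job. Several things look just like the part that bears bay_in: the one meant starts nearest to the robot's base. Leave any pink look-alike of the part that bears heatsink_mid alone.

How it is judged:
By the outcome, as a careful person would: the job done as asked, in the order asked, and still so for the second after the job is handed in, with the robot touching nothing.
It also fails if it takes over 72 s, if anything falls off the work surface, if the arm or the gripper's body presses on something with over 40 N, if the wrist force passes 120 N, or if a joint passes its speed limit or range.

## Working session

There is one attempt and no reset: what is moved stays moved. The work goes in short steps, Python scripts to look and compute and a shell command to move; the robot and the scene stay as the last step left them, time stands still between calls to the robot, and variables do not carry over. Pictures are saved under pics/ and viewed, and the job is handed in when it is done.

```bash
mkdir -p pics; python3 - <<'E'
from plant import readout, cams
import cv2
for n in("top","scene"):
    d=cams.get_image(n); cv2.imwrite(f"pics/{n}0.png",d["pixels"][:,:,::-1])
    print(n,d["K"],d["k1"],d["origin"],d["rotation"])
print(readout.get_obs())
E
```

```text
top [[377.89900609   0.         315.66937707]
 [  0.         377.89900609 203.99468361]
 [  0.           0.           1.        ]] -0.029574966961590232 [0.23436855 0.19649127 1.44312878] [-0.66532872  0.73772075 -0.08499567  0.07669106]
scene [[504.70869059   0.         316.76845455]
 [  0.         504.70869059 202.61826455]
 [  0.           0.           1.        ]] 0.003917011052067742 [ 1.33231068 -0.80549981  0.84235741] [ 0.82775926  0.28503108 -0.15132778 -0.45898998]
{'time': 0.1, 'q': array([ 1.06098391e+00,  2.76541080e-01,  1.50601722e+00,  3.61299729e-05,
        1.36070874e+00, -1.20991059e-01]), 'joint_vel': array([-0.00190438,  0.00053641, -0.00246203,  0.00039814, -0.00406895,
        0.00045906]), 'tau': array([ 2.12283179e-03, -4.17696834e+01, -2.46405351e+01, -2.16806793e-04,
        5.77975225e-03, -1.03966627e-05]), 'eef_pos': array([0.21773537, 0.53166593, 0.23051664]), 'orientation': array([ 8.30392691e-01,  5.57177958e-01, -7.54417573e-04,  3.63402064e-04]), 'force': array([-0.20573307,  0.20508978,  0.24775406]), 'wrist_torque': array([ 0.01494433, -0.00689666, -0.00372666]), 'grip_width': 0.997869806885902}
```

View pics/top0.png

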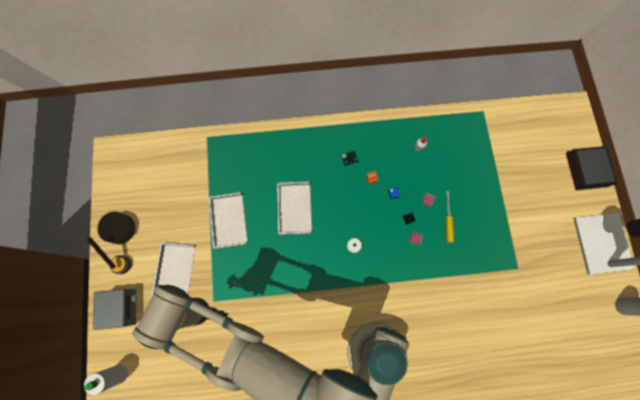

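View pics/scene0.png

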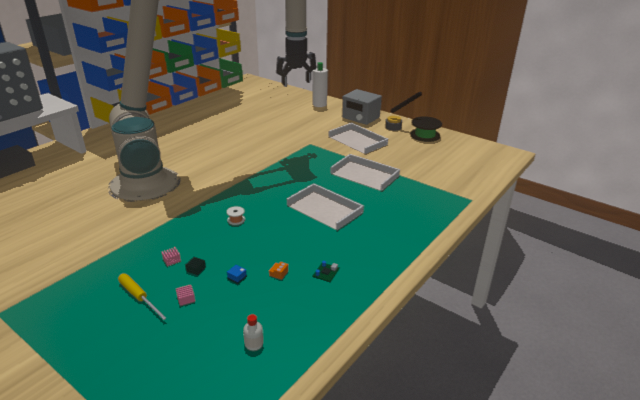

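Three trays could be the bay in the top view: (294,208), (228,220) and (175,270). I'll measure which is nearest the base. The black part is at (409,218), and the two pink blocks are at (429,199) and (416,238).

```bash
cat > h.py <<'E'
import numpy as np, cv2
from scipy.spatial.transform import Rotation as R
from plant import readout, cams
def ray(d,uv):
    K=d["K"]; uv=np.atleast_2d(uv).astype(float)
    p=np.c_[(uv[:,0]-K[0,2])/K[0,0],(uv[:,1]-K[1,2])/K[1,1]]
    s=p.copy()
    for _ in range(10): s=p/(1+d["k1"]*(s**2).sum(1,keepdims=True))
    return R.from_quat(d["rotation"]).apply(np.c_[s,np.ones(len(s))])
def plane(d,uv,z):
    r=ray(d,uv); o=np.array(d["origin"]); return o+r*((z-o[2])/r[:,2])[:,None]
def proj(d,P):
    c=R.from_quat(d["rotation"]).inv().apply(np.atleast_2d(P)-d["origin"]); s=c[:,:2]/c[:,2:]
    s=s*(1+d["k1"]*(s**2).sum(1,keepdims=True)); K=d["K"]
    return s*[K[0,0],K[1,1]]+[K[0,2],K[1,2]]
def blobs(d,name,roi=(200,90,520,310)):
    px=d["pixels"]; h=cv2.cvtColor(px,cv2.COLOR_RGB2HSV); H,S,V=[h[...,i].astype(int) for i in range(3)]
    m={"orange":(H>=4)&(H<=18)&(S>150)&(V>120),"blue":(H>105)&(H<130)&(S>140)&(V>60),
       "black":(V<45),"pink":(H>160)&(S>60)&(V>110)&(S<200),"yellow":(H>20)&(H<32)&(S>180)&(V>120),
       "white":(S<40)&(V>150)}[name]
    k=np.zeros(m.shape,np.uint8); x0,y0,x1,y1=roi; k[y0:y1,x0:x1]=m[y0:y1,x0:x1]
    n,l,st,c=cv2.connectedComponentsWithStats(k)
    return [(c[i],st[i,4],l==i) for i in range(1,n) if st[i,4]>15]
E
python3 - <<'E'
from h import *
d=cams.get_image("top"); s=cams.get_image("scene")
for c in("orange","blue","black","pink","yellow","white"):
    for p,a,m in blobs(d,c):
        print(c,p.round(1),a,plane(d,p,.024 if c!="white" else 0)[0].round(3))
print('scene')
for c in("orange","blue","black","pink"):
    for p,a,m in blobs(s,c,(60,180,500,380)):
        print(c,p.round(1),a,plane(s,p,.014)[0].round(3))
for u in [(294,208),(228,220),(175,270)]:
    P=plane(d,u,0)[0]; print(u,P.round(3),np.hypot(*P[:2]))
cv2.imwrite("pics/crop1.png",cv2.resize(d["pixels"][100:280,200:500,::-1],None,fx=2.6,fy=2.6,interpolation=cv2.INTER_CUBIC))
E
```

```text
orange [371.8 177.6] 77 [ 0.647 -0.068  0.024]
blue [394.1 193.1] 63 [ 0.576 -0.145  0.024]
black [349.6 157.7] 33 [0.738 0.009 0.024]
black [408.8 218.1] 72 [ 0.472 -0.187  0.024]
black [203.  302.8] 27 [0.238 0.61  0.024]
pink [428.1 199.6] 88 [ 0.537 -0.273  0.024]
pink [415.7 238.2] 88 [ 0.393 -0.2    0.024]
yellow [449.4 229.3] 139 [ 0.413 -0.334  0.024]
white [420.6 143.5] 42 [ 0.778 -0.291  0.   ]
white [283.8 183.4] 20 [0.667 0.279 0.   ]
white [295.3 209. ] 1452 [0.558 0.243 0.   ]
white [278. 200.] 27 [0.601 0.308 0.   ]
white [229.5 220.8] 1476 [0.537 0.502 0.   ]
white [210.8 222.5] 33 [0.538 0.575 0.   ]
white [354.1 244.9] 151 [0.395 0.032 0.   ]
scene
orange [277.8 267.3] 102 [ 0.648 -0.066  0.014]
blue [237.7 271.9] 48 [ 0.581 -0.143  0.014]
black [195.3 266. ] 234 [ 0.479 -0.193  0.014]
black [325.5 270.8] 46 [ 0.752 -0.002  0.014]
black [235.9 280.4] 25 [ 0.6   -0.168  0.014]
pink [171.1 256.3] 179 [ 0.399 -0.206  0.014]
pink [185.  294.4] 257 [ 0.541 -0.279  0.014]
(294, 208) [0.562 0.248 0.   ] 0.6145866251625254
(228, 220) [0.541 0.508 0.   ] 0.7420074770601603
(175, 270) [0.369 0.718 0.   ] 0.8074384858788589
```

View pics/crop1.png

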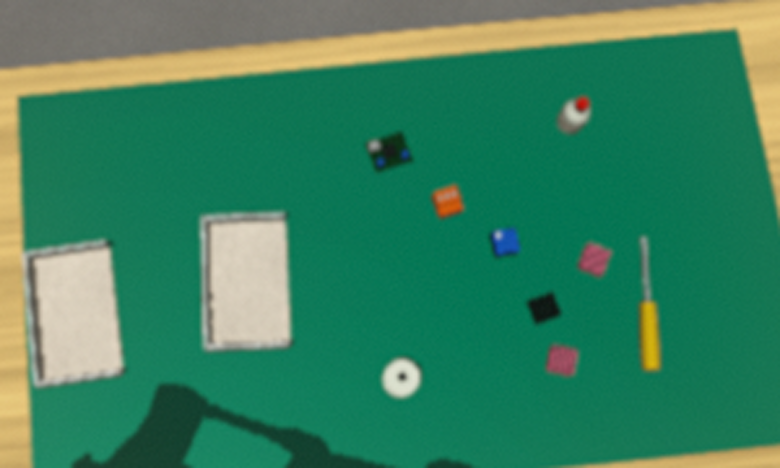

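```bash
cat >> h.py <<'E'
def rectof(d,color,near,zt,cam="top",up=6,win=14):
    # saturate-free upsampled mask, contour -> plane -> minAreaRect
    u,v=np.round(proj(d,[near])[0]).astype(int)
    c=d["pixels"][v-win:v+win+1,u-win:u+win+1]
    b=cv2.resize(c,None,fx=up,fy=up,interpolation=cv2.INTER_CUBIC).astype(int)
    r,g,bl=b[...,0],b[...,1],b[...,2]
    f={"orange":r-g*0.9-20,"blue":bl-g-5,"black":75-g,"pink":r-g-20}[color]
    m=(f>0).astype(np.uint8)
    cs,_=cv2.findContours(m,cv2.RETR_EXTERNAL,cv2.CHAIN_APPROX_NONE); k=max(cs,key=cv2.contourArea)[:,0].astype(float)
    uv=(k+.5)/up-.5+[u-win,v-win]
    P=plane(d,uv,zt)[:,:2]
    (x,y),(w,h),a=cv2.minAreaRect((P*1000).astype(np.float32))
    return np.array([x,y,w,h,((a+45)%90)-45]).round(1)
E
python3 - <<'E'
from h import *
d=cams.get_image("top"); s=cams.get_image("scene")
for c,p in(("orange",(.647,-.068,.02)),("blue",(.576,-.145,.02)),("black",(.474,-.188,.02)),("pink",(.393,-.2,.02)),("pink",(.537,-.275,.02))):
    print(c,"top",rectof(d,c,p,.022),"scene@12mm",rectof(s,c,p,.022))
px=d["pixels"].astype(int)
W=max(blobs(d,"white",(270,175,320,240)),key=lambda t:t[1])[2].astype(np.uint8)
k=cv2.findContours(W,0,1)[0][0][:,0].astype(float)
P=plane(d,k,0)[:,:2]*1000
r=cv2.minAreaRect(P.astype(np.float32)); print("bay",r, cv2.boxPoints(r).round())
pics=[(d["pixels"],(265,165,330,245)),(s["pixels"],(160,180,375,310))]
for i,(q,(a,b,e,f)) in enumerate(pics):
    cv2.imwrite(f"pics/b{i}.png",cv2.resize(q[b:f,a:e,::-1],None,fx=[7,3.5][i],fy=[7,3.5][i],interpolation=cv2.INTER_CUBIC))
z=d["range_z"]
for u in [(294,208),(300,150),(372,177),(394,193),(409,218)]:
    r=ray(d,u)[0]; print(u,(d["origin"]+r*z[u[1],u[0]]).round(4))
E
```

```text
orange top [650.1 -68.   43.1  42.7  12.2] scene@12mm [662.  -77.7  45.2  61.4  13.1]
blue top [ 579.1 -145.7   42.    41.9    4.3] scene@12mm [ 587.9 -153.8   53.2   52.5    3.1]
black top [ 472.6 -187.1   37.6   42.7   13. ] scene@12mm [ 487.5 -200.7   56.1   64.4   13.1]
pink top [ 393.6 -201.    39.2   38.6  -19.9] scene@12mm [ 405.7 -210.6   42.9   66.5  -19.9]
pink top [ 538.2 -274.3   37.2   43.   -28.5] scene@12mm [ 549.3 -283.7   37.3   62.6  -29.4]
bay ((564.6194458007812, 248.21353149414062), (127.31139373779297, 204.9679412841797), 86.5173110961914) [[458. 191.]
 [663. 178.]
 [671. 306.]
 [466. 318.]]
(294, 208) [0.562  0.2478 0.0017]
(300, 150) [ 0.8019  0.202  -0.0045]
(372, 177) [ 0.6496 -0.0687  0.0238]
(394, 193) [ 0.5755 -0.1441  0.0278]
(409, 218) [ 0.472  -0.1866  0.0273]
```

View pics/b0.png

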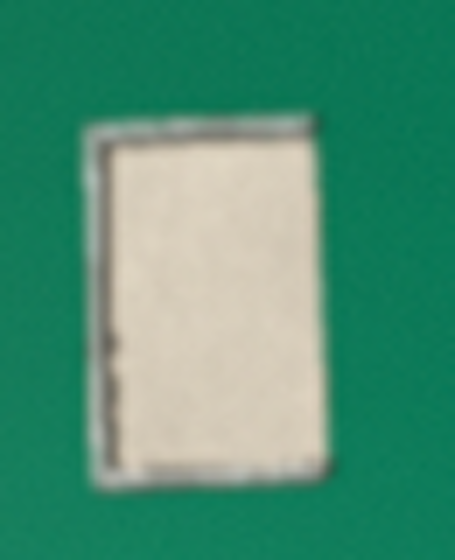

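View pics/b1.png

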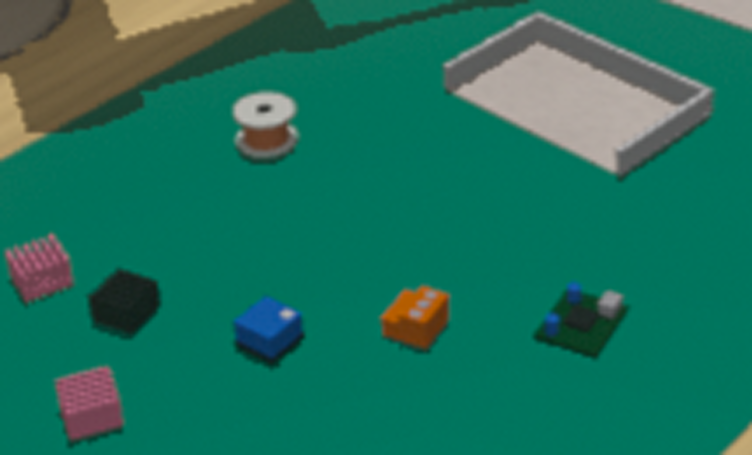

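```bash
cat >> h.py <<'E'
def go(x,y,z,yaw):
    """shift(mm)/turn(deg) in tool axes from present pose to world x,y,z(m), tool-x at yaw(deg), tool down"""
    o=readout.get_obs(); r=R.from_quat(o["orientation"])
    t=r.inv().apply((np.array([x,y,z])-o["eef_pos"])*1000)
    a=np.radians(yaw); T=R.from_matrix(np.array([[np.cos(a),np.sin(a),0],[np.sin(a),-np.cos(a),0],[0,0,-1]]).T)
    return t.round(1),np.degrees((r.inv()*T).as_rotvec()).round(1)
E
python3 - <<'E'
from h import *
d=cams.get_image("top"); s=cams.get_image("scene")
f=lambda x,y:((x+.5)/7-.5+265,(y+.5)/7-.5+165)
for n,p in dict(mouth_far=(317,138),mouth_near=(327,463),back_far=(112,140),back_near=(120,468)).items(): print("top",n,(1000*plane(d,f(*p),0)[0]).round(0))
g=lambda x,y:((x+.5)/3.5-.5+160,(y+.5)/3.5-.5+180)
for n,p in dict(mouth_far=(614,172),mouth_near=(446,92),back_near=(535,43)).items(): print("scene",n,(1000*plane(s,g(*p),0)[0]).round(0))
q,(a,b,e,f2)=d["pixels"],(335,140,450,255)
cv2.imwrite("pics/p0.png",cv2.resize(q[b:f2,a:e,::-1],None,fx=5,fy=5,interpolation=cv2.INTER_CUBIC))
print(go(.485,-.235,.15,15))
E
```

```text
top mouth_far [652. 177.   0.]
top mouth_near [466. 190.   0.]
top back_far [663. 292.   0.]
top back_near [475. 303.   0.]
scene mouth_far [651. 180.   0.]
scene mouth_near [463. 187.   0.]
scene back_near [472. 302.   0.]
(array([-608.6,  537.9,   81.3]), array([ 0. ,  0. , 52.7]))
```

View pics/p0.png

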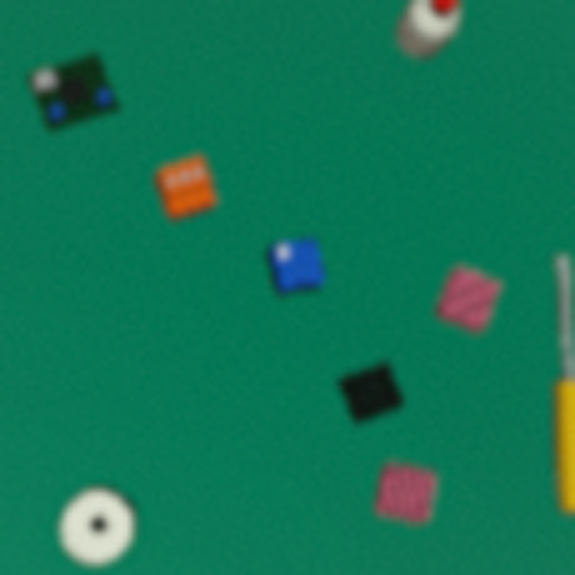

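```bash
python3 - <<'E'
from h import *
d=cams.get_image("top")
g=lambda x,y:((x+.5)/5-.5+335,(y+.5)/5-.5+140)
for n,c in dict(hs=[(340,378),(357,420),(402,402),(387,365)],rel=[(268,245),(277,293),(325,286),(318,240)],ter=[(155,170),(174,219),(218,207),(203,154)]).items():
    P=plane(d,[g(*p) for p in c],.02)[:,:2]*1000
    e=np.roll(P,-1,0)-P; print(n,P.mean(0).round(),np.linalg.norm(e,axis=1).round(),((np.degrees(np.arctan2(e[:,1],e[:,0]))+45)%90-45).round(1))
E
python3 -m pendant '[[-609,538,81,0,0,53],[-609,538,81,0,0,53],[-609,538,81,0,0,53],[-609,538,81,0,0,53],[-609,538,81,0,0,53],[-609,538,81,0,0,53],[-609,538,81,0,0,53],[-609,538,81,0,0,53],[-609,538,81,0,0,53],[-609,538,81,0,0,53],[-609,538,81,0,0,53],[-609,538,81,0,0,53],[-609,538,81,0,0,53],[-609,538,81,0,0,53],[-609,538,81,0,0,53],[-609,538,81,0,0,53],[-609,538,81,0,0,53],[-609,538,81,0,0,53],[-609,538,81,0,0,53],[-609,538,81,0,0,53]]' -1
```

```text
hs [ 474. -188.] [35. 38. 31. 38.] [13.2 15.7 12.9  9.6]
rel [ 578. -146.] [39. 38. 37. 40.] [ 1.9  2.6 -0.4  0. ]
ter [650. -70.] [42. 36. 45. 41.] [12.9  9.8  7.2 13.2]
time: 2.45
eef_pos: [0.4843, -0.2336, 0.1504]
orientation: [0.992, 0.129, -0.0, -0.001]
force: [-0.4, 0.3, 0.6]
grip_width: -0.002
```

```bash
python3 - <<'E'
from h import *
print(go(.485,-.238,.008,13))
E
```

```text
(array([ -0.4,   4.7, 142.4]), array([-0.1,  0. ,  1.8]))
```

```bash
python3 -m pendant '[[0,5,40,0,0,2],[0,5,80,0,0,2],[0,5,110,0,0,2],[0,5,130,0,0,2],[0,5,142,0,0,2],[0,5,142,0,0,2]]'
python3 - <<'E'
from h import *
d=cams.get_image("scene"); cv2.imwrite("pics/c1.png",cv2.resize(d["pixels"][190:340,100:350,::-1],None,fx=3,fy=3))
E
```

```text
time: 3.05
eef_pos: [0.4853, -0.2385, 0.0074]
orientation: [0.994, 0.111, -0.001, -0.001]
force: [0.9, -0.2, -0.3]
grip_width: 0.002
```

View pics/c1.png

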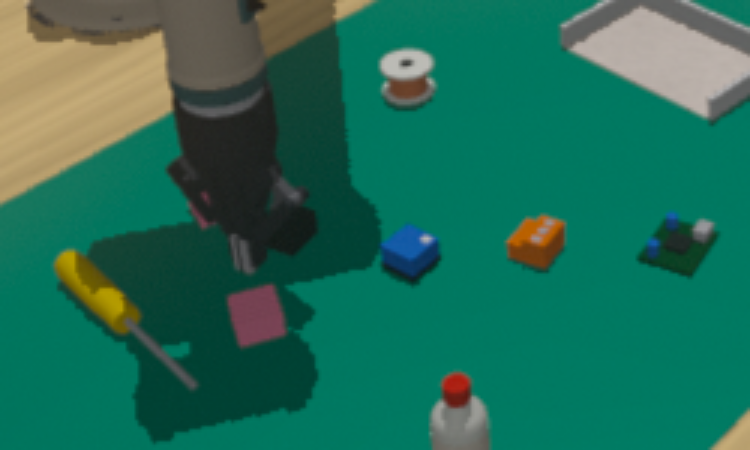

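```bash
cat >> h.py <<'E'
from scipy.optimize import brentq
def plan(c0,h0,goal,off=29,turn=150,step=10,yend=None,z=.008,hmax=30):
    """block centre c0 (mm), heading h0 deg (0=+y, + to the left). turn linearly to h2 over 'turn' mm, then straight to goal y. prints rows"""
    def path(h2):
        P=[];c=np.array(c0,float);s=0
        while c[1]<goal[1]-.5:
            h=h0+(h2-h0)*min(1,s/turn); P.append((c.copy(),h))
            ds=min(step,(goal[1]-c[1])/np.cos(np.radians(h)));ds=max(ds,.6); hm=h0+(h2-h0)*min(1,(s+ds/2)/turn); c=c+ds*np.array([-np.sin(np.radians(hm)),np.cos(np.radians(hm))]); s+=ds
        P.append((c.copy(),h0+(h2-h0)*min(1,s/turn))); return P
    h2=brentq(lambda h:path(h)[-1][0][0]-goal[0],-hmax,hmax)
    P=path(h2)
    o=readout.get_obs(); r=R.from_quat(o["orientation"]); p0=o["eef_pos"]*1000
    print("h2",round(h2,1),"n",len(P),"end",P[-1][0].round())
    rows=[]
    for c,h in P:
        t=np.radians(h); tcp=np.r_[c-off*np.array([-np.sin(t),np.cos(t)]),z*1000]
        T=R.from_matrix(np.array([[np.cos(t),np.sin(t),0],[np.sin(t),-np.cos(t),0],[0,0,-1]]).T)
        sh=r.inv().apply(tcp-p0); tu=np.degrees((r.inv()*T).as_rotvec())
        rows.append([int(round(sh[0])),int(round(sh[1])),int(round(sh[2])),0,0,round(float(tu[2]),1)])
    for i in range(0,len(rows),10): print(str(rows[i:i+10]).replace(" ",""))
E
python3 - <<'E'
from h import *
plan((473,-187),13,(507,257))
E
```

```text
h2 -7.9 n 46 end [507. 257.]
[[-1,-25,1,0,0,-0.2],[-2,-35,1,0,0,1.2],[-2,-45,1,0,0,2.6],[-2,-55,1,0,0,4.0],[-2,-65,1,0,0,5.3],[-2,-75,1,0,0,6.7],[-1,-85,1,0,0,8.1],[0,-95,1,0,0,9.5],[1,-105,1,0,0,10.9],[2,-115,1,0,0,12.3]]
[[4,-125,1,0,0,13.7],[5,-135,1,0,0,15.1],[7,-144,1,0,0,16.5],[10,-154,1,0,0,17.9],[12,-164,1,0,0,19.3],[15,-174,1,0,0,20.6],[18,-183,1,0,0,20.6],[22,-192,1,0,0,20.6],[26,-202,1,0,0,20.6],[29,-211,1,0,0,20.6]]
[[33,-220,1,0,0,20.6],[36,-230,1,0,0,20.6],[40,-239,1,0,0,20.6],[43,-248,1,0,0,20.6],[47,-258,1,0,0,20.6],[50,-267,1,0,0,20.6],[54,-277,1,0,0,20.6],[57,-286,1,0,0,20.6],[61,-295,1,0,0,20.6],[64,-305,1,0,0,20.6]]
[[68,-314,1,0,0,20.6],[71,-323,1,0,0,20.6],[75,-333,1,0,0,20.6],[78,-342,1,0,0,20.6],[82,-351,1,0,0,20.6],[85,-361,1,0,0,20.6],[89,-370,1,0,0,20.6],[92,-379,1,0,0,20.6],[96,-389,1,0,0,20.6],[100,-398,1,0,0,20.6]]
[[103,-408,1,0,0,20.6],[107,-417,1,0,0,20.6],[110,-426,1,0,0,20.6],[114,-436,1,0,0,20.6],[117,-445,1,0,0,20.6],[120,-452,1,0,0,20.6]]
```

```bash
python3 -m pendant '[[0,-6,0,0,0,0],[-1,-12,0,0,0,0],[-1,-18,0,0,0,0],[-1,-25,0,0,0,0],[-2,-30,0,0,0,0.6],[-2,-35,0,0,0,1.2],[-2,-45,0,0,0,2.6],[-2,-55,0,0,0,4],[-2,-65,0,0,0,5.3],[-2,-75,0,0,0,6.7],[-1,-85,0,0,0,8.1],[0,-95,0,0,0,9.5],[1,-105,0,0,0,10.9],[2,-115,0,0,0,12.3],[4,-125,0,0,0,13.7],[5,-135,0,0,0,15.1],[7,-144,0,0,0,16.5]]'
python3 - <<'E'
from h import *
d=cams.get_image("scene"); cv2.imwrite("pics/c2.png",cv2.resize(d["pixels"][160:310,120:370,::-1],None,fx=3,fy=3))
t=cams.get_image("top"); cv2.imwrite("pics/c2t.png",cv2.resize(t["pixels"][140:260,330:450,::-1],None,fx=5,fy=5,interpolation=cv2.INTER_CUBIC))
E
```

```text
time: 4.8
eef_pos: [0.461, -0.0976, 0.0083]
orientation: [0.999, -0.034, -0.0, -0.0]
force: [-1.1, -0.7, -0.2]
grip_width: 0.001
```

View pics/c2.png

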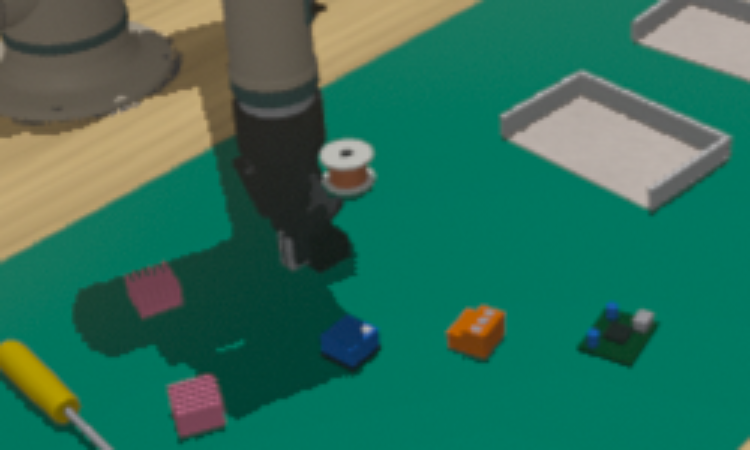

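View pics/c2t.png

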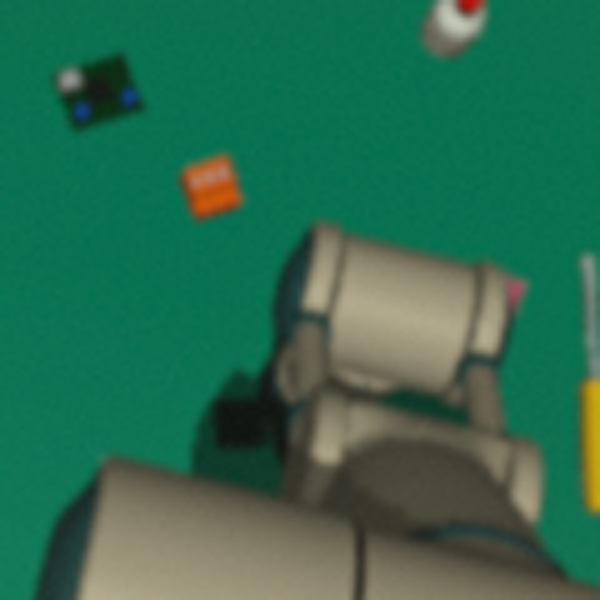

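The heat sink goes along in front of the fingers (top crop at (240,422)). I'll measure it and re-plan.

```bash
python3 - <<'E'
from h import *
t=cams.get_image("top")
P=plane(t,[(330+(x+.5)/5-.5,140+(y+.5)/5-.5) for x,y in [(217,401),(217,446),(264,446),(264,401),(240,423)]],.022)*1000; print(P.round(0))
o=readout.get_obs();print(o["eef_pos"],2*np.degrees(np.arctan2(o["orientation"][1],o["orientation"][0])))
e=o["eef_pos"]*1000; h=2*np.arctan2(o["orientation"][1],o["orientation"][0])
plan(e[:2]+29*np.array([-np.sin(h),np.cos(h)]),np.degrees(h),(507,257),turn=60)
E
```

```text
[[480. -49.  22.]
 [446. -45.  22.]
 [442. -80.  22.]
 [476. -85.  22.]
 [461. -65.  22.]]
[ 0.46111483 -0.09767677  0.00825462] -3.7087540474740317
h2 -8.1 n 34 end [507. 257.]
[[0,0,0,0,0,0.0],[0,-10,0,0,0,0.7],[0,-20,0,0,0,1.5],[-1,-30,0,0,0,2.2],[0,-40,0,0,0,2.9],[0,-50,0,0,0,3.7],[0,-60,0,0,0,4.4],[1,-70,0,0,0,4.4],[2,-80,0,0,0,4.4],[2,-90,0,0,0,4.4]]
[[3,-100,0,0,0,4.4],[4,-110,0,0,0,4.4],[5,-120,0,0,0,4.4],[5,-130,0,0,0,4.4],[6,-140,0,0,0,4.4],[7,-150,0,0,0,4.4],[8,-160,0,0,0,4.4],[8,-170,0,0,0,4.4],[9,-180,0,0,0,4.4],[10,-190,0,0,0,4.4]]
[[11,-200,0,0,0,4.4],[12,-210,0,0,0,4.4],[12,-220,0,0,0,4.4],[13,-230,0,0,0,4.4],[14,-239,0,0,0,4.4],[15,-249,0,0,0,4.4],[15,-259,0,0,0,4.4],[16,-269,0,0,0,4.4],[17,-279,0,0,0,4.4],[18,-289,0,0,0,4.4]]
[[18,-299,0,0,0,4.4],[19,-309,0,0,0,4.4],[20,-319,0,0,0,4.4],[21,-328,0,0,0,4.4]]
```

```bash
python3 -m pendant '[[0,-5,0,0,0,0.3],[0,-10,0,0,0,0.7],[0,-20,0,0,0,1.5],[0,-30,0,0,0,2.2],[0,-40,0,0,0,2.9],[0,-50,0,0,0,3.7],[0,-60,0,0,0,4.4],[1,-70,0,0,0,4.4],[2,-80,0,0,0,4.4],[2,-90,0,0,0,4.4],[3,-100,0,0,0,4.4],[4,-110,0,0,0,4.4],[5,-120,0,0,0,4.4],[5,-130,0,0,0,4.4],[6,-140,0,0,0,4.4],[7,-150,0,0,0,4.4],[8,-160,0,0,0,4.4],[8,-170,0,0,0,4.4],[9,-180,0,0,0,4.4],[10,-190,0,0,0,4.4]]'
python3 - <<'E'
from h import *
d=cams.get_image("scene"); cv2.imwrite("pics/c3.png",cv2.resize(d["pixels"][130:280,170:420,::-1],None,fx=3,fy=3))
t=cams.get_image("top"); cv2.imwrite("pics/c3t.png",cv2.resize(t["pixels"][140:260,260:400,::-1],None,fx=5,fy=5,interpolation=cv2.INTER_CUBIC))
E
```

```text
time: 6.95
eef_pos: [0.4839, 0.0916, 0.0083]
orientation: [0.997, -0.071, 0.0, -0.0]
force: [0.7, 0.1, -0.9]
grip_width: 0.002
```

View pics/c3.png

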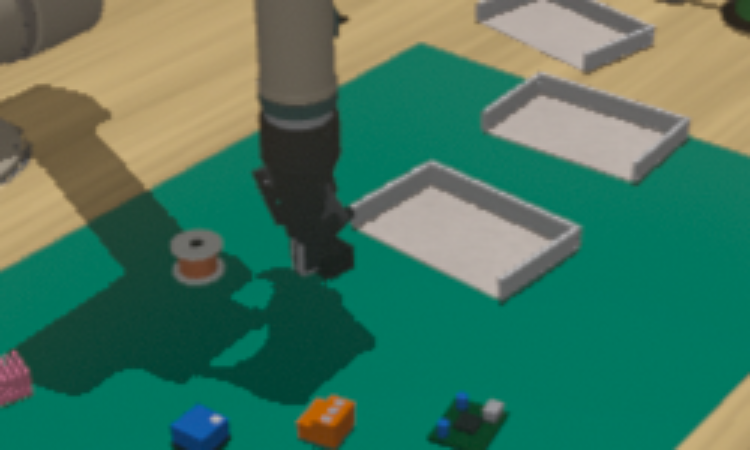

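View pics/c3t.png

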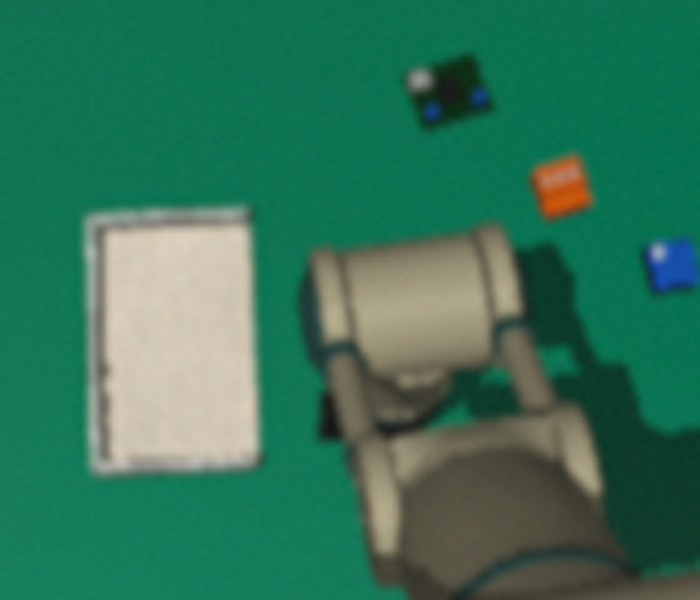

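```bash
python3 - <<'E'
from h import *
print(go(.503,.225,.008,-8))
E
```

```text
(array([  -0.2, -134.4,    0.4]), array([-0. , -0. , -0.1]))
```

```bash
python3 -m pendant '[[0,-5,0,0,0,0],[0,-14,0,0,0,0],[0,-24,0,0,0,0],[0,-34,0,0,0,0],[0,-44,0,0,0,0],[0,-54,0,0,0,0],[0,-64,0,0,0,0],[0,-74,0,0,0,0],[0,-84,0,0,0,0],[0,-94,0,0,0,0],[0,-104,0,0,0,0],[0,-114,0,0,0,0],[0,-122,0,0,0,0],[0,-128,0,0,0,0],[0,-132,0,0,0,0],[0,-134,0,0,0,0],[0,-134,0,0,0,0]]'
python3 -m pendant '[[0,10,0,0,0,0],[0,25,0,0,0,0],[0,40,-20,0,0,0],[0,60,-60,0,0,0],[0,90,-100,0,0,0],[0,120,-120,0,0,0],[0,120,-120,0,0,0]]'
python3 - <<'E'
from h import *
print(go(.577,-.205,.12,2))
d=cams.get_image("scene"); cv2.imwrite("pics/c4.png",cv2.resize(d["pixels"][130:280,170:420,::-1],None,fx=3,fy=3))
t=cams.get_image("top"); cv2.imwrite("pics/c4t.png",cv2.resize(t["pixels"][140:260,260:400,::-1],None,fx=5,fy=5,interpolation=cv2.INTER_CUBIC))
E
```

```text
time: 8.75
eef_pos: [0.5029, 0.2235, 0.0083]
orientation: [0.997, -0.071, 0.0, -0.0]
force: [1.2, -0.4, 0.4]
grip_width: -0.002
time: 9.45
eef_pos: [0.4869, 0.1008, 0.1315]
orientation: [0.997, -0.073, 0.003, 0.0]
force: [0.4, 0.2, -0.0]
grip_width: -0.001
(array([133.8, 289.3,  12.4]), array([  0.1,  -0.3, -10.4]))
```

View pics/c4.png

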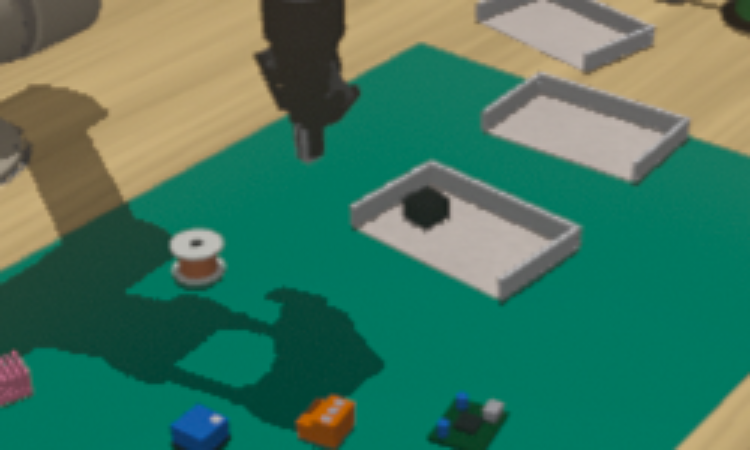

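View pics/c4t.png

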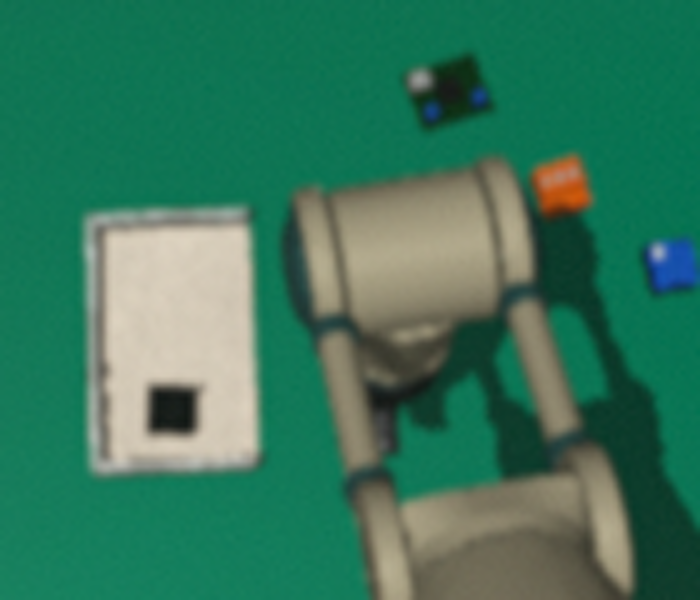

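The heat sink lies inside the bay (top crop at (173,410)). The relay is next.

```bash
python3 -m pendant '[[137,281,12,0,0,-10],[137,281,12,0,0,-10],[137,281,12,0,0,-10],[137,281,12,0,0,-10],[137,281,12,0,0,-10],[137,281,12,0,0,-10],[137,281,12,0,0,-10],[137,281,12,0,0,-10],[137,281,12,0,0,-10],[137,281,12,0,0,-10]]'
python3 - <<'E'
from h import *
print(go(.580,-.198,.008,2))
E
```

```text
time: 10.55
eef_pos: [0.5805, -0.1908, 0.1156]
orientation: [1.0, 0.017, -0.001, -0.001]
force: [-0.2, -0.0, 0.2]
grip_width: 0.002
(array([ -0.6,   7.4, 107.6]), array([-0.1,  0.1, -0.1]))
```

```bash
python3 -m pendant '[[0,7,0,0,0,0],[0,7,40,0,0,0],[0,7,75,0,0,0],[0,7,95,0,0,0],[0,7,107,0,0,0],[0,7,107,0,0,0],[0,7,107,0,0,0]]'
python3 - <<'E'
from h import *
plan((578,-145),2,(565,258),off=32,turn=100)
E
```

```text
time: 11.25
eef_pos: [0.5825, -0.2001, 0.0102]
orientation: [1.0, 0.016, 0.001, 0.0]
force: [0.5, -0.7, -0.2]
grip_width: -0.001
h2 1.8 n 42 end [565. 258.]
[[-3,-23,2,0,0,-0.1],[-3,-33,2,0,0,-0.1],[-3,-43,2,0,0,-0.1],[-3,-53,2,0,0,-0.1],[-3,-63,2,0,0,-0.1],[-3,-73,2,0,0,-0.1],[-3,-83,2,0,0,-0.0],[-3,-93,2,0,0,-0.0],[-3,-103,2,0,0,-0.0],[-3,-113,2,0,0,0.0]]
[[-3,-123,2,0,0,0.0],[-3,-133,2,0,0,0.0],[-3,-143,2,0,0,0.0],[-3,-153,2,0,0,0.0],[-3,-163,2,0,0,0.0],[-3,-173,2,0,0,0.0],[-3,-183,2,0,0,0.0],[-3,-193,2,0,0,0.0],[-3,-203,2,0,0,0.0],[-3,-213,2,0,0,0.0]]
[[-3,-223,2,0,0,0.0],[-3,-233,2,0,0,0.0],[-3,-243,2,0,0,0.0],[-3,-253,2,0,0,0.0],[-3,-263,2,0,0,0.0],[-3,-273,2,0,0,0.0],[-3,-283,2,0,0,0.0],[-3,-293,2,0,0,0.0],[-3,-303,2,0,0,0.0],[-3,-313,2,0,0,0.0]]
[[-3,-323,2,0,0,0.0],[-3,-333,2,0,0,0.0],[-3,-343,2,0,0,0.0],[-3,-353,2,0,0,0.0],[-3,-363,2,0,0,0.0],[-3,-373,2,0,0,0.0],[-3,-383,2,0,0,0.0],[-3,-393,2,0,0,0.0],[-3,-403,2,0,0,0.0],[-3,-413,2,0,0,0.0]]
[[-3,-423,2,0,0,0.0],[-3,-426,2,0,0,0.0]]
```

Straight push along the relay's own face normal.

```bash
python3 -m pendant '[[-2,-6,1,0,0,0],[-3,-12,2,0,0,0],[-3,-18,2,0,0,0],[-3,-24,2,0,0,0],[-3,-30,2,0,0,0],[-3,-38,2,0,0,0],[-3,-48,2,0,0,0],[-3,-58,2,0,0,0],[-3,-68,2,0,0,0],[-3,-78,2,0,0,0],[-3,-88,2,0,0,0],[-3,-98,2,0,0,0],[-3,-108,2,0,0,0],[-3,-118,2,0,0,0],[-3,-128,2,0,0,0],[-3,-138,2,0,0,0],[-3,-148,2,0,0,0],[-3,-158,2,0,0,0],[-3,-168,2,0,0,0],[-3,-178,2,0,0,0]]'
python3 - <<'E'
from h import *
d=cams.get_image("scene"); cv2.imwrite("pics/c5.png",cv2.resize(d["pixels"][130:310,170:420,::-1],None,fx=3,fy=3))
t=cams.get_image("top"); cv2.imwrite("pics/c5t.png",cv2.resize(t["pixels"][140:260,260:400,::-1],None,fx=5,fy=5,interpolation=cv2.INTER_CUBIC))
E
```

```text
time: 13.25
eef_pos: [0.573, -0.0214, 0.0073]
orientation: [1.0, 0.016, -0.0, -0.0]
force: [0.1, -0.8, -0.3]
grip_width: -0.002
```

View pics/c5.png

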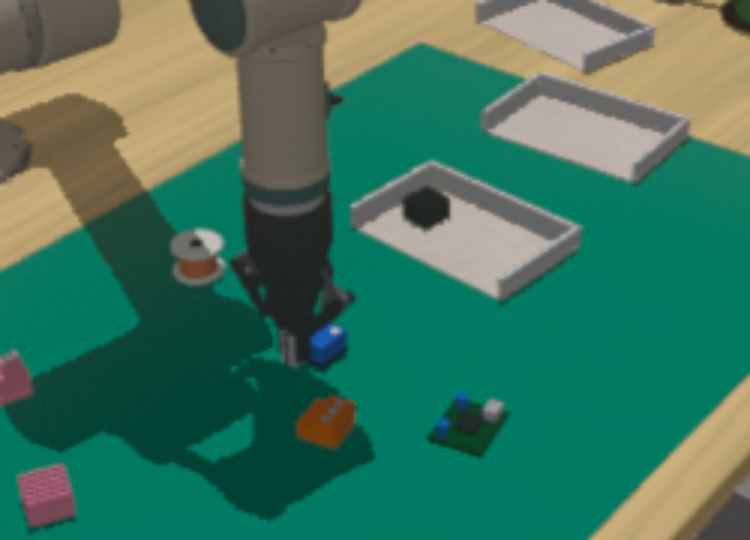

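View pics/c5t.png

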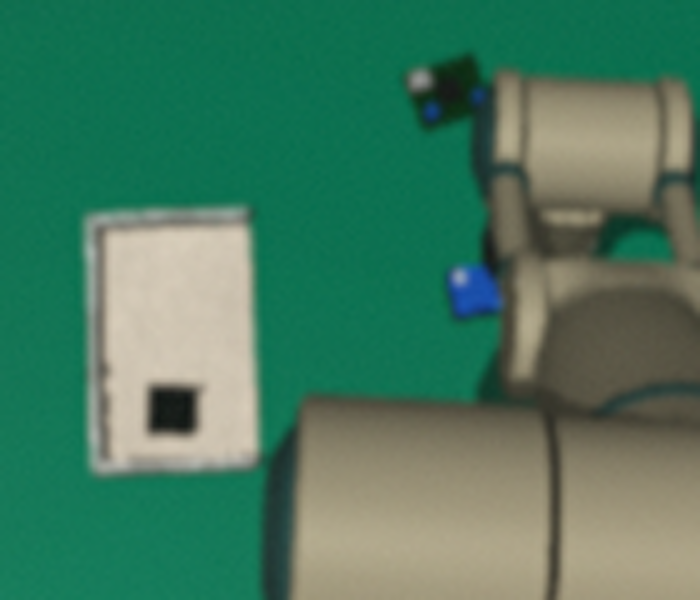

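```bash
python3 - <<'E'
from h import *
t=cams.get_image("top")
print(plane(t,[(260+(x+.5)/5-.5,140+(y+.5)/5-.5) for x,y in [(449,270),(456,320),(476,292)]],.022)*1000)
print(go(.568,.224,.008,2),go(.568,.224,.008,-2))
E
```

```text
[[592.3409282   27.69296693  22.        ]
 [552.14556317  27.22916491  22.        ]
 [572.68494043   9.02798235  22.        ]]
(array([   3.1, -245.5,   -0.7]), array([-0. ,  0. , -0.1])) (array([   3.1, -245.5,   -0.7]), array([-0. ,  0. ,  3.9]))
```

```bash
python3 -m pendant '[[0,-5,0,0,0,0],[0,-15,0,0,0,0],[0,-25,0,0,0,0],[0,-35,0,0,0,0],[0,-45,0,0,0,0],[0,-55,0,0,0,0],[0,-65,0,0,0,0],[0,-75,0,0,0,0],[0,-85,0,0,0,0],[0,-95,0,0,0,0],[0,-105,0,0,0,0],[0,-115,0,0,0,0],[0,-125,0,0,0,0],[0,-135,0,0,0,0],[0,-145,0,0,0,0]]'
python3 - <<'E'
from h import *
t=cams.get_image("top"); cv2.imwrite("pics/c6t.png",cv2.resize(t["pixels"][140:260,260:400,::-1],None,fx=5,fy=5,interpolation=cv2.INTER_CUBIC))
E
```

```text
time: 14.9
eef_pos: [0.5684, 0.1235, 0.0073]
orientation: [1.0, 0.016, -0.0, -0.0]
force: [1.3, -1.1, 0.6]
grip_width: 0.0
```

View pics/c6t.png

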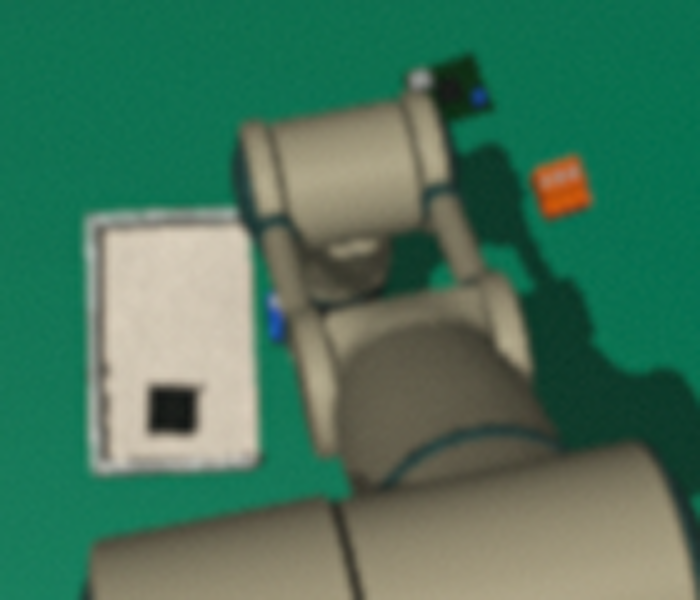

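```bash
python3 -m pendant '[[0,-5,0,0,0,0],[0,-15,0,0,0,0],[0,-25,0,0,0,0],[0,-35,0,0,0,0],[0,-45,0,0,0,0],[0,-55,0,0,0,0],[0,-65,0,0,0,0],[0,-75,0,0,0,0],[0,-84,0,0,0,0],[0,-91,0,0,0,0],[0,-97,0,0,0,0],[0,-100,0,0,0,0],[0,-101,0,0,0,0],[0,-101,0,0,0,0]]'
python3 -m pendant '[[0,10,0,0,0,0],[0,25,0,0,0,0],[0,40,-20,0,0,0],[0,60,-60,0,0,0],[0,90,-100,0,0,0],[0,120,-120,0,0,0],[0,120,-120,0,0,0]]'
python3 - <<'E'
from h import *
print(go(.660,-.122,.12,11))
d=cams.get_image("scene"); cv2.imwrite("pics/c7.png",cv2.resize(d["pixels"][130:310,170:420,::-1],None,fx=3,fy=3))
t=cams.get_image("top"); cv2.imwrite("pics/c7t.png",cv2.resize(t["pixels"][140:260,260:400,::-1],None,fx=5,fy=5,interpolation=cv2.INTER_CUBIC))
E
```

```text
time: 16.35
eef_pos: [0.5652, 0.2236, 0.0073]
orientation: [1.0, 0.016, 0.0, -0.0]
force: [-0.9, 0.2, -0.0]
grip_width: 0.003
time: 17.05
eef_pos: [0.5715, 0.0992, 0.1311]
orientation: [1.0, 0.014, 0.004, 0.001]
force: [0.5, 0.2, -0.4]
grip_width: -0.004
(array([ 82.3, 223.5,  12.2]), array([ 0.1, -0.4, -9.4]))
```

View pics/c7.png

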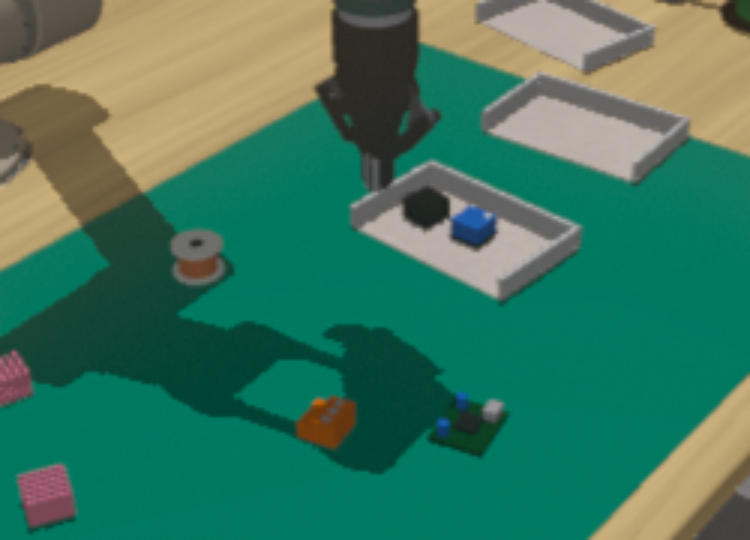

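View pics/c7t.png

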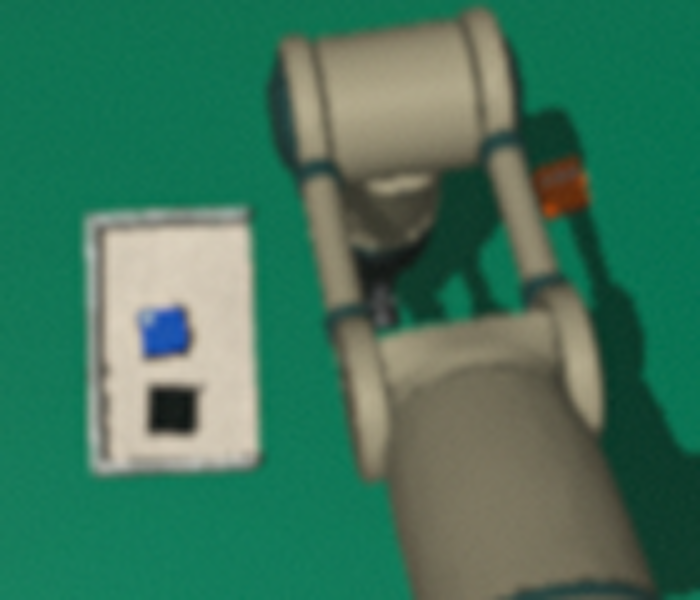

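```bash
python3 -m pendant '[[82,224,12,0,0,-9],[82,224,12,0,0,-9],[82,224,12,0,0,-9],[82,224,12,0,0,-9],[82,224,12,0,0,-9],[82,224,12,0,0,-9],[82,224,12,0,0,-9],[82,224,12,0,0,-9]]'
python3 - <<'E'
from h import *
print(go(.660,-.124,.008,11))
E
```

```text
time: 17.95
eef_pos: [0.6569, -0.1158, 0.114]
orientation: [0.995, 0.095, -0.001, -0.001]
force: [-0.6, -0.0, 0.8]
grip_width: -0.001
(array([  1.8,   8.8, 105.9]), array([-0.1,  0.1, -0.1]))
```

```bash
python3 -m pendant '[[2,9,0,0,0,0],[2,9,40,0,0,0],[2,9,75,0,0,0],[2,9,95,0,0,0],[2,9,105,0,0,0],[2,9,106,0,0,0],[2,9,106,0,0,0]]'
python3 - <<'E'
from h import *
plan((649,-69),11,(619,256),off=32,turn=120)
t=cams.get_image("top"); cv2.imwrite("pics/c8t.png",cv2.resize(t["pixels"][140:260,260:400,::-1],None,fx=5,fy=5,interpolation=cv2.INTER_CUBIC))
E
```

```text
time: 18.65
eef_pos: [0.6626, -0.1259, 0.0103]
orientation: [0.996, 0.095, 0.001, 0.0]
force: [-0.3, -0.4, 0.6]
grip_width: -0.002
h2 4.0 n 34 end [619. 256.]
[[-3,-26,2,0,0,-0.1],[-3,-36,2,0,0,0.4],[-3,-46,2,0,0,1.0],[-3,-56,2,0,0,1.6],[-3,-66,2,0,0,2.2],[-3,-76,2,0,0,2.8],[-3,-86,2,0,0,3.4],[-3,-96,2,0,0,4.0],[-2,-106,2,0,0,4.5],[-2,-116,2,0,0,5.1]]
[[-1,-126,2,0,0,5.7],[0,-136,2,0,0,6.3],[1,-146,2,0,0,6.9],[2,-156,2,0,0,6.9],[3,-166,2,0,0,6.9],[4,-176,2,0,0,6.9],[5,-186,2,0,0,6.9],[7,-196,2,0,0,6.9],[8,-206,2,0,0,6.9],[9,-216,2,0,0,6.9]]
[[10,-226,2,0,0,6.9],[11,-236,2,0,0,6.9],[12,-246,2,0,0,6.9],[14,-256,2,0,0,6.9],[15,-266,2,0,0,6.9],[16,-275,2,0,0,6.9],[17,-285,2,0,0,6.9],[18,-295,2,0,0,6.9],[20,-305,2,0,0,6.9],[21,-315,2,0,0,6.9]]
[[22,-325,2,0,0,6.9],[23,-335,2,0,0,6.9],[24,-345,2,0,0,6.9],[25,-351,2,0,0,6.9]]
```

View pics/c8t.png

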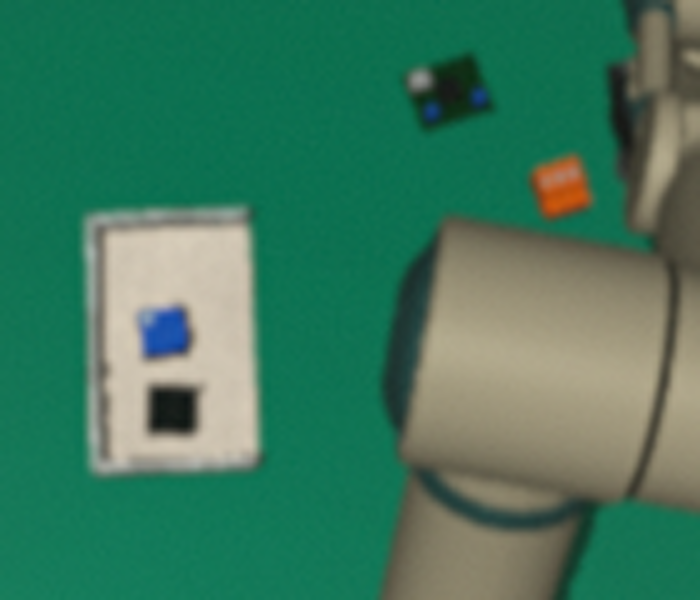

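```bash
python3 -m pendant '[[-2,-6,1,0,0,0],[-3,-12,2,0,0,0],[-3,-19,2,0,0,0],[-3,-26,2,0,0,0],[-3,-31,2,0,0,0.2],[-3,-36,2,0,0,0.4],[-3,-46,2,0,0,1],[-3,-56,2,0,0,1.6],[-3,-66,2,0,0,2.2],[-3,-76,2,0,0,2.8],[-3,-86,2,0,0,3.4],[-3,-96,2,0,0,4],[-2,-106,2,0,0,4.5],[-2,-116,2,0,0,5.1],[-1,-126,2,0,0,5.7],[0,-136,2,0,0,6.3],[1,-146,2,0,0,6.9],[2,-156,2,0,0,6.9],[3,-166,2,0,0,6.9],[4,-176,2,0,0,6.9]]'
python3 - <<'E'
from h import *
t=cams.get_image("top"); cv2.imwrite("pics/c9t.png",cv2.resize(t["pixels"][140:260,260:400,::-1],None,fx=5,fy=5,interpolation=cv2.INTER_CUBIC))
d=cams.get_image("scene"); cv2.imwrite("pics/c9.png",cv2.resize(d["pixels"][130:310,170:420,::-1],None,fx=3,fy=3))
E
```

```text
time: 20.7
eef_pos: [0.6326, 0.0484, 0.0073]
orientation: [0.999, 0.034, 0.0, -0.0]
force: [0.5, -0.4, -0.1]
grip_width: 0.004
```

View pics/c9t.png

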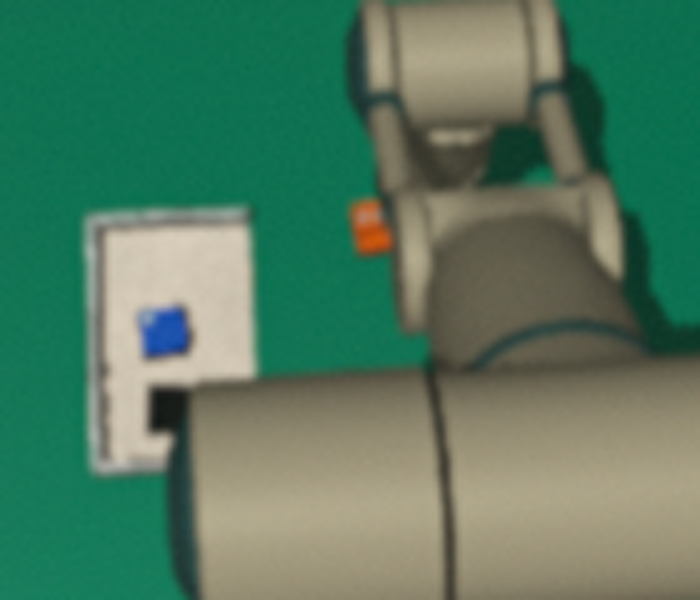

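View pics/c9.png

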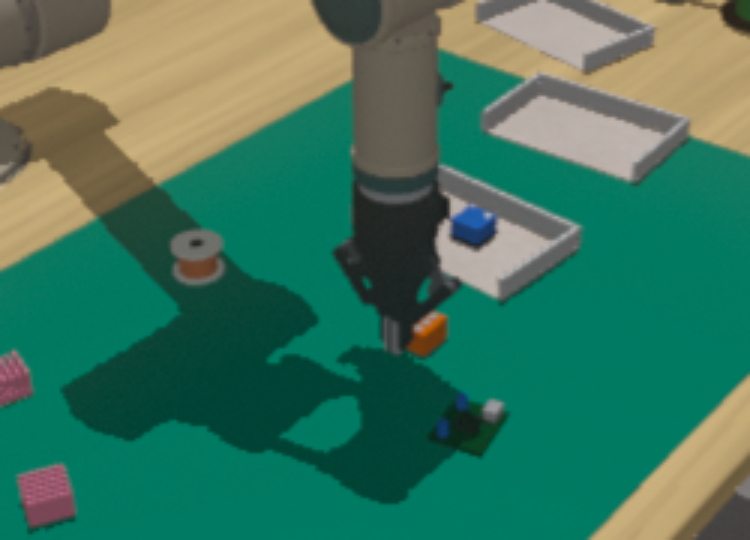

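```bash
python3 - <<'E'
from h import *
t=cams.get_image("top")
f=lambda x,y:(260+(x+.5)/5-.5,140+(y+.5)/5-.5)
print((plane(t,[f(351,203),f(359,254),f(375,228),f(190,307),f(142,307)],.022)*1000).round(), (plane(t,[f(180,224)],.0)*1000).round())
plan((632,80),3.9,(616,256),off=32,turn=60)
E
```

```text
[[654.  97.  22.]
 [612.  96.  22.]
 [632.  81.  22.]
 [584. 231.  22.]
 [587. 268.  22.]] [[657. 233.   0.]]
h2 5.5 n 19 end [616. 256.]
[[2,0,-1,0,0,0.1],[2,-10,-1,0,0,-0.2],[2,-20,-1,0,0,-0.4],[2,-30,-1,0,0,-0.7],[2,-40,-1,0,0,-0.9],[2,-50,-1,0,0,-1.2],[2,-60,-1,0,0,-1.5],[1,-70,-1,0,0,-1.5],[1,-80,-1,0,0,-1.5],[1,-90,-1,0,0,-1.5]]
[[1,-100,-1,0,0,-1.5],[0,-110,-1,0,0,-1.5],[0,-120,-1,0,0,-1.5],[0,-130,-1,0,0,-1.5],[0,-140,-1,0,0,-1.5],[-1,-150,-1,0,0,-1.5],[-1,-160,-1,0,0,-1.5],[-1,-170,-1,0,0,-1.5],[-1,-176,-1,0,0,-1.5]]
```

```bash
python3 -m pendant '[[0,-5,0,0,0,0],[0,-15,0,0,0,0],[0,-25,0,0,0,0],[0,-35,0,0,0,0],[0,-45,0,0,0,0],[0,-55,0,0,0,0],[0,-65,0,0,0,0],[0,-75,0,0,0,0],[0,-85,0,0,0,0],[0,-95,0,0,0,0],[0,-105,0,0,0,0],[0,-115,0,0,0,0],[0,-125,0,0,0,0],[0,-135,0,0,0,0],[0,-145,0,0,0,0],[0,-155,0,0,0,0],[0,-164,0,0,0,0],[0,-170,0,0,0,0],[0,-174,0,0,0,0],[0,-175,0,0,0,0]]'
python3 -m pendant '[[0,10,0,0,0,0],[0,25,0,0,0,0],[0,40,-20,0,0,0],[0,60,-60,0,0,0],[0,100,-100,0,0,0],[0,150,-130,0,0,0],[0,200,-130,0,0,0],[0,220,-130,0,0,0],[0,220,-130,0,0,0],[0,220,-130,0,0,0]]'
python3 - <<'E'
from h import *
d=cams.get_image("scene"); cv2.imwrite("pics/f.png",cv2.resize(d["pixels"][130:340,110:420,::-1],None,fx=2.5,fy=2.5))
t=cams.get_image("top"); cv2.imwrite("pics/ft.png",cv2.resize(t["pixels"][130:270,260:460,::-1],None,fx=4,fy=4,interpolation=cv2.INTER_CUBIC))
c=np.array([563,242]);a=np.radians(-3.7);X=np.array([np.cos(a),np.sin(a)]);Y=np.array([-X[1],X[0]])
for col,n in(("orange",(.62,.255,.02)),("blue",(.565,.256,.02)),("black",(.506,.254,.02))):
    try:
        r=rectof(t,col,n,.022,win=8); print(col,r,"own",((r[:2]-c)@X).round(),((r[:2]-c)@Y).round())
    except Exception as e: print(col,e)
E
```

```text
time: 22.85
eef_pos: [0.6206, 0.2226, 0.0073]
orientation: [0.999, 0.034, 0.0, -0.0]
force: [-0.1, -0.3, 0.1]
grip_width: 0.001
time: 23.85
eef_pos: [0.6352, 0.0007, 0.1372]
orientation: [0.999, 0.033, -0.0, -0.0]
force: [0.6, 0.2, -0.6]
grip_width: 0.002
orange [618.1 253.5  65.8  68.   -5.3] own 54.0 15.0
blue [566.7 252.7  40.4  40.    2.4] own 3.0 11.0
black [504.8 251.6  32.8  33.   -7. ] own -59.0 6.0
```

View pics/f.png

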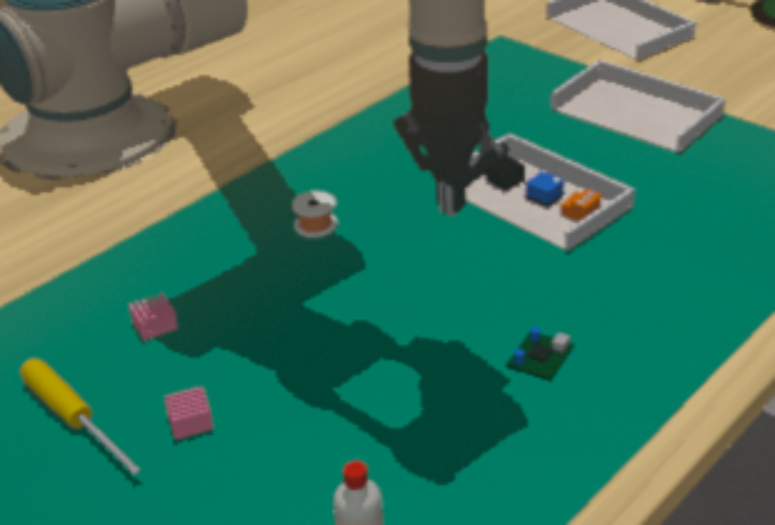

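View pics/ft.png

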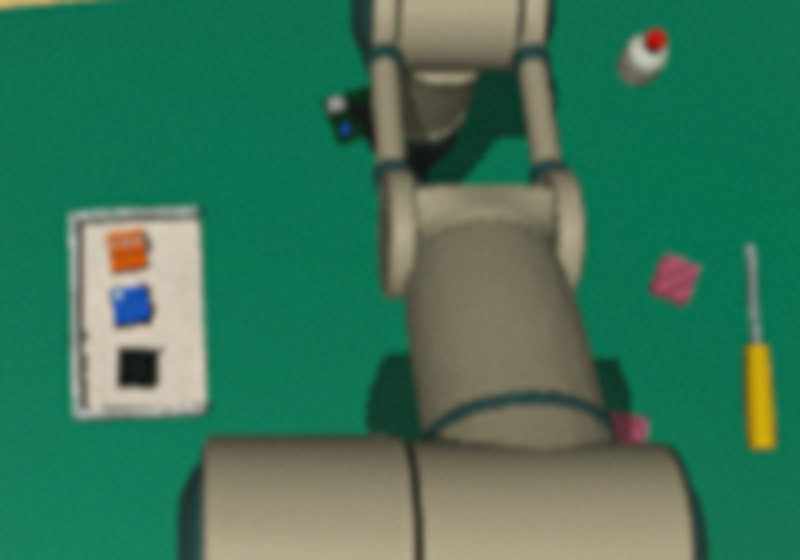

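All three parts lie inside the bay with clear white margins: orange at (128,250), blue at (132,305) and black at (138,367) in the last top crop. The bystanders look unmoved and the arm touches nothing, so I'm handing in.

```bash
python3 -c "
from plant import order
print(order.close_job())"
```

```text
the job is handed in; nothing more can be done
None
```

I swept the heat sink, relay and terminal block, in that order, with closed fingers into the fenced bay nearest the base. I only pushed them from the side, and handed the job in at about 24 s of the 72 s allowed.

**Parts:** In the last pictures all three lie inside with clear margins. Their centres are at about x = -59, +3 and +54 mm and y = +6 to +15 mm in the bay's own axes. Inside, the bay reaches ±95 mm by ±60 mm.

**Bystanders:** The reel, bottle, screwdriver, board and both pink look-alikes look unmoved. I judged this by eye from the pictures and did not measure it. In the last top view the arm covers part of the board and one pink block, and hides the reel, but the scene view shows all of them.

**Forces:** The wrist force was below 2 N at the end of every move. I did not read it in between.

**Check that disagreed:** The automatic outline fit for the orange block came out at 66 x 68 mm, because the mask also caught the bay floor. I relied on the enlarged top picture and the final finger position for that one.

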